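# Catch the thread of a paint pot's filler cap and screw it down

### The job

The filler cap with the blue T-bar has only been set down on the neck of the grey paint pressure pot and its thread has not caught. Turn the cap back (counter-clockwise seen from above) until you notice it drop into its thread, then screw it clockwise until it is fully home against its stop, without lifting it off the neck or forcing the bar hard against its stops. Leave the other things alone and let go of the cap.

Things in the scene. Friction and masses are not known exactly. Their poses are not given: they have to be found in the camera images.
- pot: grey round pressure pot, 148 mm across, 60 mm high to its shoulder, fixed to the bench; a gauge reaches 101 mm out on its -x side, a brass stub 88 mm out on its +y side, both under 51 mm high. Origin under its centre, z up; neck and cap share its vertical axis. A threaded aluminium neck, 50 mm across, rises to 119 mm. The angle of its two opposite thread starts differs every time and is hidden.
- cap: loose steel cap, 0.17 to 0.35 kg, skirt 69 mm across, flat top 36.5 mm above its origin. Origin on its axis at the lower edge of the skirt; z up, x along the blue T-bar (see point cap_bar). It rests on the thread's flat top with its origin about 109 mm above the bench; turned clockwise there it only meets a stop. Turned back 0.5 to 2.3 rad it comes over the thread starts (see point cap_rim).
- cap_bar (a point): centre of the cap's blue T-bar, on the cap's axis 50 mm above the cap's origin. The bar is 96 mm long (along the cap's x), 12 mm wide, 16 mm high, so it spans 42 to 58 mm above the cap's origin; a boss 24 mm across carries it. Its free ends may be pushed round from the side by shut fingertips, or the bar pinched across its 12 mm.
- cap_rim (a point): point on the cap's axis in its flat top. Over the thread starts the cap, if not held up, drops 11 mm by its own weight (cap's origin at about 98 mm); a stop just there ends the turning back. From there 2.3 to 2.6 rad clockwise screws it down 9 mm more to a hard stop (origin at about 89 mm). The thread has 1 to 2 mm of play, turns with a few newtons at the bar's end and stays where it is left.
- sample_tin: small round paint tester tin, 66 mm across, 85 mm tall, standing; bystander, origin under its centre
- masking_tape: roll of masking tape lying flat, 109 mm across, 24 mm high; bystander, origin under its centre
- c_clamp: blue C-clamp lying flat, 148 x 105 mm, 25 mm high; bystander, origin under its centre

How it is judged:
By the outcome, as a careful person would: the job done as asked, in the order asked, and still so for the second after the job is handed in, with the robot touching nothing.
It also fails if it takes over 51 s, if anything falls off the work surface, if the arm or the gripper's body presses on something with over 40 N, if the wrist force passes 120 N, or if a joint passes its speed limit or range.

### The arm

A 6-joint arm with a two-finger parallel gripper is mounted at the origin on a cart in front of the work surface, level with it; the furniture and walls round the work are solid. World frame = base frame: x ahead of the robot, y to its left, z up, the work surface at z = 0. Lengths are in m, angles in rad, forces in N, time in s.
With the tool pointing down it reaches from about 0.3 to 0.875 m from the base axis. Payload 6.4 kg.
Tool frame: the origin (TCP) lies midway between the tips of the shut fingers; the grasp point (between the pads) lies 19 mm behind it; y points along the fingers, x is the direction in which the jaws open and shut, and the axes are right-handed (so a half turn about y gives the same grasp; the last joint's range is limited). The gripper opens to 85 mm and grips with 20 to 120 N. Pads are 22 mm wide; open, the fingers measure 114 mm over their backs; the gripper's body (76 mm by 85 mm) begins 54 mm behind the grasp point. The pads swing forward as they close: fully open they stand 13 mm farther back than shut.
Start: joints at [-1.464, 0.181, 1.607, -0, 1.354, -0.206], TCP at [0.177, -0.547, 0.231] pointing down, gripper open.
Joint ranges: [-2.99, 2.99], [-0.89, 2.07], [0.3, 2.58], [-1.14, 4.28], [0, 2.63], [-3.12, 3.12]. Speed limits (rad/s): [2.57, 2.57, 3.01, 3.14, 3.14, 3.14].

### API

Orientations are given as a unit quaternion [w, x, y, z].
In Python, from bench import ctrl gives the robot as it stands.
- The arm moves only by the tool step_arm, never from a script. Its argument "commands" is a list of rows, each a list of 7 numbers: the turn, a rotation vector about the tool's x, y, z in units of 6 degrees (1.0 is 6 degrees), then the shift along the tool's x, y, z in units of 30 mm (1.0 is 30 mm), then the opening, from 0 (shut) to 1 (fully open). A call has 1 to 10 rows; each row shifts and turns the commanded pose from where the row before left it, along the tool's axes as they then stand; what a row does not reach is not made up. A row lasts 1/10 s, in which the tool goes at most 50 mm and 8.59 degrees, less where a joint would pass 70% of its speed; a pose out of reach is approached as far as the arm can. A call with a number of a shift or a turn outside -1 to 1 is refused whole. A call with a gripper value outside its range is refused whole. The fingers move at their own pace and stop on an object; the grip force is fixed at half the most. Time passes only in rows, so rows that do not move let the fingers close. It gives the time, the measured TCP pose, the force and the opening at its end, in the units of the state.
- ctrl.get_obs(): the state, without advancing time (a new reading comes with each control period).
- ctrl.camera(name): name is "scene" or "top" or "wrist"; returns (picture, depth): 400x640x3 uint8, blue, green, red; 400x640 float32, m along the optical axis (not along the pixel's ray), 0 where there is no reading.
- ctrl.get_calibration(name): a dict with "intrinsics" (3x3 intrinsics, pixels), "R" (3x3) and "t" (3): a world point X has camera coordinates R X + t. Camera axes: x right, y down, z forward; pixel columns grow to the right and rows downward; lengths in m; the calibration is good to about 2 mm. The wrist camera is an equidistant fisheye: a pixel r from the principal point sees the ray r / f radians off the axis. A picture is of the moment at which its call begins: read the wrist's pose just before it. get_calibration takes no time and is no camera call; for the wrist camera it gives the pose at the moment of the call.
- ctrl.hand_in(): hands the job in, once; it reports no verdict.
Trained networks look in the newest picture that a camera, given by its name, has taken for a name from the list of things; names that differ only in an ending like _2 or _b are one class to them, and where a whole thing is asked for, a point or a joint stands for the part that bears it (a point fixed in the world has none). Each returns a list of dicts, best first, with "p" (0 to 1); they miss things now and then, are a little off and sometimes report something else, mostly with a low value. They report only what shows in the picture. A call takes as long as a camera call.
- ctrl.boxes_of(thing, camera): "point" ([x, y, z] in m, in the coordinates of the camera as it stood for that picture, good to about 4 mm: the middle of the surface that is visible of it).
- ctrl.silhouettes(thing, camera): "pixels" (400x640 bool, what is visible of it).
The state is a dict: "time_s": time; "q": joint angles; "dq": joint speeds; "joint_efforts": joint torques, N m; "eef_pos": TCP position; "eef_rot": TCP orientation; "wrist_force": force on the tool from outside, world axes, zero at the start; "torque": the same for the moment, N m; "opening": opening from 0.0 (shut) to 1.0 (fully open).
Only numpy, scipy, OpenCV 4.12 (cv2) and the standard library are available. Lean on these libraries where they do the work, as an engineer would, in place of code of your own. Each camera call takes 0.05 s, during which the arm holds its last target.

## Working session

There is one attempt and no reset: what is moved stays moved. The work goes in short steps, Python scripts to look and compute and a tool call to move; the robot and the scene stay as the last step left them, time stands still between calls to the robot, and variables do not carry over. Pictures are saved under pics/ and viewed, and the job is handed in when it is done.

Besides the shell and the picture viewer there is one more tool, called after "Call:" as name(argument=value, ...), one argument or row to a line, values as JSON. step_arm: Moves the arm, as the interface text tells. Its arguments: {"type":"object","properties":{"commands":{"type":"array"}},"required":["commands"]}

```bash
mkdir -p pics; ls
cat > h.py <<'E'
from bench import ctrl
import numpy as np, cv2
def w(p,c):
    R=np.array(c['R']);t=np.array(c['t']);return R.T@(np.array(p)-t)
def cloud(name,depth,c):
    K=np.array(c['intrinsics']);v,u=np.mgrid[0:400,0:640]
    z=depth;P=np.stack([(u-K[0,2])/K[0,0]*z,(v-K[1,2])/K[1,1]*z,z],-1)
    return (P-np.array(c['t']))@np.array(c['R'])
E
python3 - <<'E'
from h import *
for n in('scene','top'):
    im,d=ctrl.camera(n);c=ctrl.get_calibration(n)
    cv2.imwrite(f'pics/{n}0.png',im);np.savez(f'{n}0.npz',im=im,d=d)
    for t in('pot','cap','cap_bar','sample_tin','masking_tape','c_clamp'):
        b=ctrl.boxes_of(t,n)
        print(n,t,[(np.round(w(x['point'],c),3),round(x['p'],2)) for x in b[:2]])
o=ctrl.get_obs();print({k:np.round(v,3) for k,v in o.items()})
E
```

```text
pics
scene pot [(array([ 0.415, -0.099,  0.055]), 0.87)]
scene cap [(array([ 0.445, -0.067,  0.146]), 0.84)]
scene cap_bar [(array([ 0.444, -0.068,  0.147]), 0.91)]
scene sample_tin [(array([0.583, 0.275, 0.059]), 0.81), (array([ 0.615, -0.318,  0.015]), 0.36)]
scene masking_tape [(array([ 0.613, -0.322,  0.018]), 0.86)]
scene c_clamp [(array([0.588, 0.278, 0.059]), 0.72), (array([ 0.425, -0.35 ,  0.019]), 0.68)]
top pot [(array([ 0.46 , -0.065,  0.054]), 0.65), (array([ 0.47 , -0.066,  0.146]), 0.49)]
top cap [(array([ 0.467, -0.068,  0.146]), 0.74)]
top cap_bar []
top sample_tin [(array([0.604, 0.274, 0.082]), 0.61)]
top masking_tape [(array([ 0.633, -0.327,  0.023]), 0.87)]
top c_clamp [(array([ 0.447, -0.353,  0.017]), 0.57)]
{'time_s': np.float64(0.7), 'q': array([-1.464,  0.181,  1.607, -0.   ,  1.354, -0.206]), 'dq': array([-0.002,  0.001, -0.   , -0.001, -0.001, -0.   ]), 'joint_efforts': array([-2.0000e-03, -4.4472e+01, -3.5162e+01, -0.0000e+00,  1.0000e-03,
       -0.0000e+00]), 'eef_pos': array([ 0.177, -0.547,  0.231]), 'eef_rot': array([-0.572,  0.572, -0.416,  0.416]), 'wrist_force': array([-0.157,  0.033, -0.183]), 'torque': array([0.047, 0.016, 0.015]), 'opening': np.float64(1.001)}
```

View pics/scene0.png

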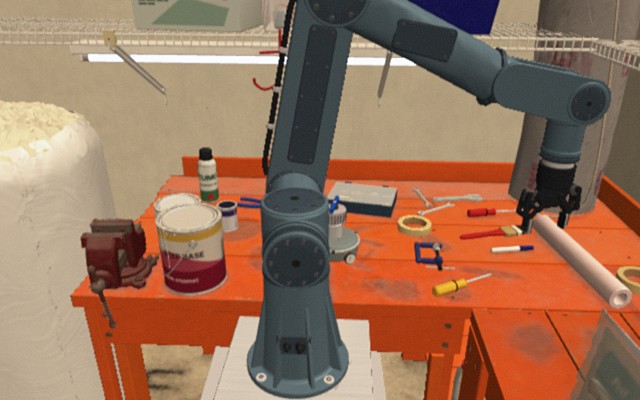

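View pics/top0.png

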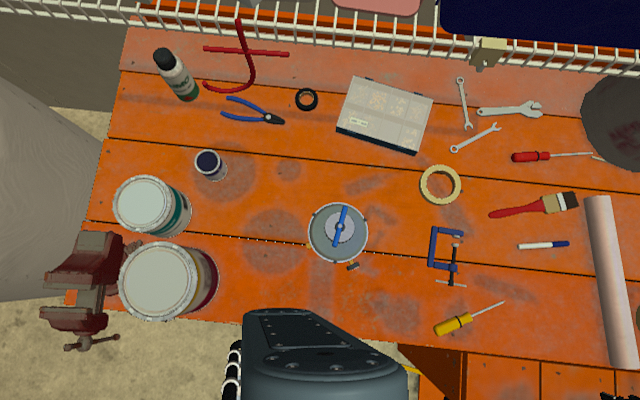

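Run:
```python
from h import *
for n in('scene','top'):
    f=np.load(n+'0.npz');c=ctrl.get_calibration(n);P=cloud(n,f['d'],c)
    R=np.array(c['R']);print(n,'cam pos',-R.T@np.array(c['t']), 'fwd',R[2])
    ok=f['d']>0
    tab=ok&(abs(P[...,2])<.02);print('table z',np.median(P[tab][:,2]))
    near=ok&(np.hypot(P[...,0]-.46,P[...,1]+.066)<.09)
    b,g,r=[f['im'][...,i].astype(int) for i in range(3)]
    blue=near&(b-r>50)&(P[...,2]>.12)
    Q=P[blue];print('blue',len(Q),Q.mean(0),np.percentile(Q,[2,98],axis=0))
    top=Q[Q[:,2]>.155]
    if len(top): 
        m=top[:,:2].mean(0);U,S,V=np.linalg.svd(top[:,:2]-m);print('bar',m,V[0],np.degrees(np.arctan2(V[0][1],V[0][0])),np.ptp((top[:,:2]-m)@V[0]),np.median(top[:,2]))
        mid=((top[:,:2]-m)@V[0]);print('mid',m+V[0]*(mid.max()+mid.min())/2)
    T=P[near&(abs(P[...,2]-.1455)<.006)&~blue];print('capTop',len(T),T.mean(0),np.percentile(T,[1,99],axis=0))
    S=P[near&(abs(P[...,2]-.060)<.004)];print('shoulder',len(S),np.percentile(S,[1,99],axis=0))
```

```text
scene cam pos [-0.86478536 -0.09066349  0.7847796 ] fwd [ 0.90610684  0.03443429 -0.42164521]
table z 0.0015197953521684582
blue 70 [ 0.45930968 -0.06435327  0.16535924] [[ 0.42400834 -0.0754026   0.15563756]
 [ 0.50925602 -0.05433213  0.16999474]]
bar [ 0.45930968 -0.06435327] [-0.98204374  0.18865337] 169.1257932300696 0.08827544970711956 0.16691237694615954
mid [ 0.46665984 -0.06576526]
capTop 127 [ 0.4601139  -0.07713947  0.1456722 ] [[ 0.43489036 -0.09660253  0.13974104]
 [ 0.5012367  -0.04946239  0.15074511]]
shoulder 311 [[ 0.40323445 -0.13068685  0.05620166]
 [ 0.52108035 -0.05211155  0.06371334]]
top cam pos [ 0.35563827 -0.03950456  1.05739546] fwd [ 0.1984061   0.01837661 -0.97994761]
table z -0.0012416514618428139
blue 196 [ 0.47161956 -0.06686441  0.16513989] [[ 0.4274421  -0.07794838  0.16170034]
 [ 0.51653119 -0.05605785  0.16829711]]
bar [ 0.47161956 -0.06686441] [-0.98506283  0.17219529] 170.08451780122456 0.09494372149622153 0.1651988884720097
mid [ 0.47208485 -0.06694575]
capTop 503 [ 0.4713362  -0.06713984  0.14412106] [[ 0.44050033 -0.0994263   0.1408088 ]
 [ 0.50274573 -0.03478158  0.14803856]]
shoulder 758 [[ 0.41058363 -0.12760891  0.05602895]
 [ 0.52935138 -0.00659353  0.06194574]]
```

```bash
cat >> h.py <<'E'
from scipy.spatial.transform import Rotation as Ro
def st():
    o=ctrl.get_obs();q=o['eef_rot'];M=Ro.from_quat([q[1],q[2],q[3],q[0]]).as_matrix()
    print('t',round(float(o['time_s']),2),'pos',np.round(o['eef_pos'],4),'q',np.round(o['q'],3),'F',np.round(o['wrist_force'],2),'T',np.round(o['torque'],3),'op',round(float(o['opening']),3),'yaw x',round(np.degrees(np.arctan2(M[1,0],M[0,0])),2),'ydown',np.round(M[:,1],3))
    return o,M
def to(p):
    o,M=st();print('tool shift units',np.round(M.T@(np.array(p)-o['eef_pos'])/.03,2))
E
python3 - <<'E'
from h import *
o,M=st();print(M.round(3));to([.471,-.067,.231])
E
```

```text
t 0.7 pos [ 0.177  -0.5471  0.2313] q [-1.464  0.181  1.607 -0.     1.354 -0.206] F [-0.16  0.03 -0.18] T [0.047 0.016 0.015] op 1.001 yaw x -72.08 ydown [-0. -0. -1.]
[[ 0.308 -0.     0.951]
 [-0.951 -0.     0.308]
 [ 0.    -1.    -0.   ]]
t 0.7 pos [ 0.177  -0.5471  0.2313] q [-1.464  0.181  1.607 -0.     1.354 -0.206] F [-0.16  0.03 -0.18] T [0.047 0.016 0.015] op 1.001 yaw x -72.08 ydown [-0. -0. -1.]
tool shift units [-1.221e+01  1.000e-02  1.425e+01]
```

Call:
step_arm(
  commands=[
    [0,0,0,-0.8,0,0.95,1],
    [0,0,0,-0.8,0,0.95,1],
    [0,0,0,-0.8,0,0.95,1],
    [0,0,0,-0.8,0,0.95,1],
    [0,0,0,-0.8,0,0.95,1],
    [0,0,0,-0.8,0,0.95,0.6],
    [0,0,0,-0.8,0,0.95,0.4],
    [0,0,0,-0.8,0,0.95,0.22],
    [0,0,0,-0.8,0,0.95,0.22],
    [0,0,0,-0.8,0,0.95,0.22],
  ],
)

```text
time_s: 1.7
eef_pos: [0.3749, -0.2298, 0.2316]
eef_rot: [-0.572, 0.572, -0.416, 0.416]
wrist_force: [0.7, -0.5, 0.0]
opening: 0.22
```

Call:
step_arm(
  commands=[
    [0,0,0,-0.8,0,0.95,0.22],
    [0,0,0,-0.8,0,0.95,0.22],
    [0,0,0,-0.8,0,0.95,0.22],
    [0,0,0,-0.8,0,0.95,0.22],
    [0,0,0,-1,0,0.95,0.22],
    [0,1,0,0,0,0,0.22],
    [0,1,0,0,0,0,0.22],
    [0,1,0,0,0,0,0.22],
    [0,1,0,0,0,0,0.22],
    [0,0.67,0,0,0,0,0.22],
  ],
)

```text
time_s: 2.7
eef_pos: [0.4711, -0.0672, 0.2314]
eef_rot: [-0.453, 0.453, -0.543, 0.543]
wrist_force: [-0.5, -0.0, -0.5]
opening: 0.219
```

Run:
```python
from h import *
to([.471,-.067,.231])
im,d=ctrl.camera('wrist');cv2.imwrite('pics/w1.png',im);c=ctrl.get_calibration('wrist')
print(c)
im,d=ctrl.camera('top');cv2.imwrite('pics/t1.png',im)
```

```text
t 2.7 pos [ 0.4711 -0.0672  0.2314] q [-0.392 -0.046  1.848 -0.     1.34   1.359] F [-0.53 -0.03 -0.47] T [-0.008 -0.011  0.031] op 0.219 yaw x -100.31 ydown [ 0. -0. -1.]
tool shift units [-0.01  0.01 -0.01]
{'intrinsics': array([[309.70691629,   0.        , 318.87480758],
       [  0.        , 309.70691629, 200.22251585],
       [  0.        ,   0.        ,   1.        ]]), 'R': array([[-1.81279803e-01, -9.83431502e-01, -3.37540650e-04],
       [-9.40702707e-01,  1.73303342e-01,  2.91623676e-01],
       [-2.86733413e-01,  5.31830078e-02, -9.56533072e-01]]), 't': array([0.02094015, 0.41815174, 0.51750753])}
```

View pics/w1.png

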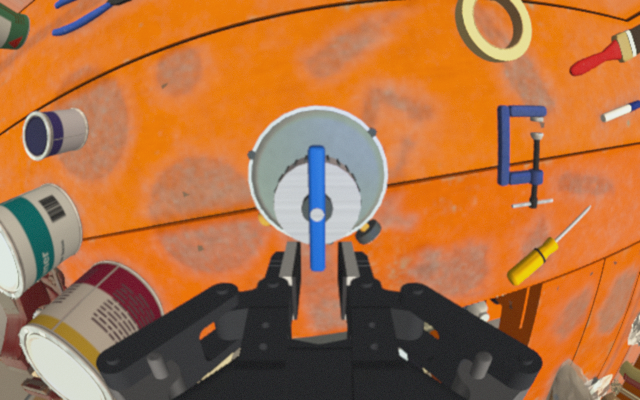

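View pics/t1.png

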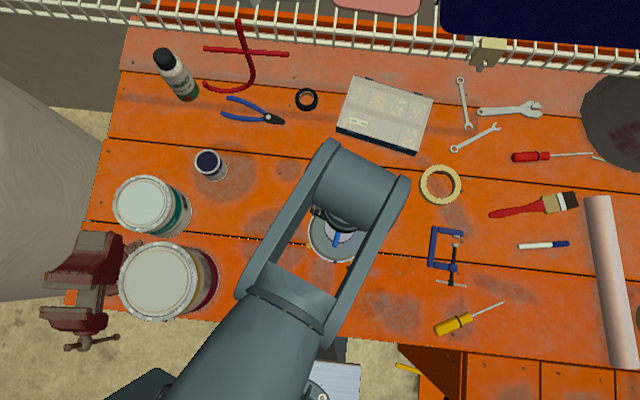

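```bash
cat >> h.py <<'E'
def wrist(save=None):
    c=ctrl.get_calibration('wrist');im,d=ctrl.camera('wrist')
    if save: cv2.imwrite('pics/'+save,im)
    K=np.array(c['intrinsics']);v,u=np.mgrid[0:400,0:640]
    x=u-K[0,2];y=v-K[1,2];r=np.hypot(x,y)+1e-9;th=r/K[0,0];k=np.tan(th)/r
    P=np.stack([x*k*d,y*k*d,d],-1);P=(P-np.array(c['t']))@np.array(c['R'])
    ok=(d>0)&(th<1.2);near=ok&(np.hypot(P[...,0]-.471,P[...,1]+.067)<.075)
    b,g,rr=[im[...,i].astype(int) for i in range(3)]
    bl=near&(b-rr>60)&(P[...,2]>.115);Q=P[bl]
    if len(Q)<30: print('no blue',len(Q));return
    zt=np.percentile(Q[:,2],90);T=Q[Q[:,2]>zt-.006]
    (cx,cy),(a,bb),ang=cv2.minAreaRect((T[:,:2]*1e4).astype(np.float32))
    m=T[:,:2].mean(0);V=np.linalg.svd(T[:,:2]-m,full_matrices=False)[2][0]
    s=(T[:,:2]-m)@V;mid=m+V*(np.percentile(s,.5)+np.percentile(s,99.5))/2
    hd=near&~bl&(np.hypot(P[...,0]-.471,P[...,1]+.067)<.032)&(P[...,2]>.11)&(P[...,2]<zt-.012)&(np.hypot(P[...,0]-.471,P[...,1]+.067)>.015)
    print('bar ztop',np.round([zt,np.median(T[:,2])],4),'mid',mid.round(4),'ang',round(np.degrees(np.arctan2(V[1],V[0])),1),'len',round(np.ptp(s),4),'n',len(T),'captop z',np.round(np.median(P[hd][:,2]),4),hd.sum())
E
python3 - <<'E'
from h import *
st();wrist()
E
```

```text
t 2.8 pos [ 0.4711 -0.0673  0.2314] q [-0.392 -0.046  1.848  0.     1.34   1.356] F [-0.24  0.45 -0.39] T [0.004 0.039 0.03 ] op 0.222 yaw x -100.13 ydown [ 0. -0. -1.]
bar ztop [0.1658 0.1648] mid [ 0.4745 -0.0647] ang 170.4 len 0.0948 n 1785 captop z 0.1436 3066
```

Call:
step_arm(
  commands=[
    [0,0,0,-0.05,0,0.06,0.24],
    [0,0,0,0,0.9,0,0.24],
    [0,0,0,0,0.8,0,0.24],
    [0,0,0,0,0.4,0,0.24],
    [0,0,0,0,0.3,0,0.24],
    [0,0,0,0,0.25,0,0.24],
    [0,0,0,0,0,0,0.2],
  ],
)

```text
time_s: 3.55
eef_pos: [0.4756, -0.0665, 0.1555]
eef_rot: [-0.455, 0.453, -0.541, 0.543]
wrist_force: [-4.8, 4.4, 19.7]
opening: 0.2
```

Run:
```python
from h import *
st();wrist('w2.png')
```

```text
t 3.55 pos [ 0.4756 -0.0665  0.1555] q [-3.880e-01  5.000e-02  1.916e+00  1.000e-03  1.172e+00  1.358e+00] F [-4.83  4.37 19.66] T [0.789 0.731 0.06 ] op 0.2 yaw x -100.06 ydown [ 0.005 -0.001 -1.   ]
bar ztop [0.1649 0.1635] mid [ 0.4766 -0.0667] ang 170.2 len 0.0958 n 3574 captop z 0.1422 3345
```

View pics/w2.png

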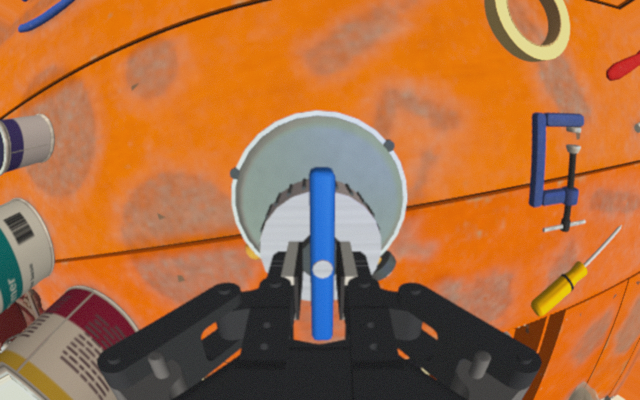

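Call:
step_arm(
  commands=[
    [0,0,0,0,-0.2,0,0.2],
    [0,0,0,0,0,0,0.2],
  ],
)

```text
time_s: 3.8
eef_pos: [0.4743, -0.0666, 0.1593]
eef_rot: [-0.455, 0.454, -0.541, 0.543]
wrist_force: [0.3, -0.7, -0.3]
opening: 0.201
```

Run:
```python
from h import *
st();wrist()
```

```text
t 3.8 pos [ 0.4743 -0.0666  0.1593] q [-0.388  0.043  1.914 -0.     1.182  1.359] F [ 0.35 -0.66 -0.32] T [0.002 0.012 0.019] op 0.201 yaw x -100.08 ydown [ 0.003 -0.001 -1.   ]
bar ztop [0.1657 0.1648] mid [ 0.4756 -0.0649] ang 170.4 len 0.0951 n 3415 captop z 0.1435 3395
```

Call:
step_arm(
  commands=[
    [0,-1,0,0,0,0,0.2],
    [0,-1,0,0,0,0,0.2],
    [0,-1,0,0,0,0,0.2],
    [0,-1,0,0,0,0,0.2],
  ],
)

```text
time_s: 4.25
eef_pos: [0.473, -0.0662, 0.1574]
eef_rot: [-0.558, 0.558, -0.435, 0.434]
wrist_force: [-0.1, 0.7, 0.4]
opening: 0.2
```

Run:
```python
from h import *
st();wrist('w3.png')
```

```text
t 4.25 pos [ 0.473  -0.0662  0.1574] q [-0.388  0.045  1.916  0.     1.181  0.936] F [-0.07  0.74  0.35] T [ 0.052 -0.079 -0.084] op 0.2 yaw x -75.86 ydown [-0.  0. -1.]
bar ztop [0.1657 0.1647] mid [ 0.4757 -0.0645] ang -178.7 len 0.0947 n 3544 captop z 0.1436 3453
```

View pics/w3.png

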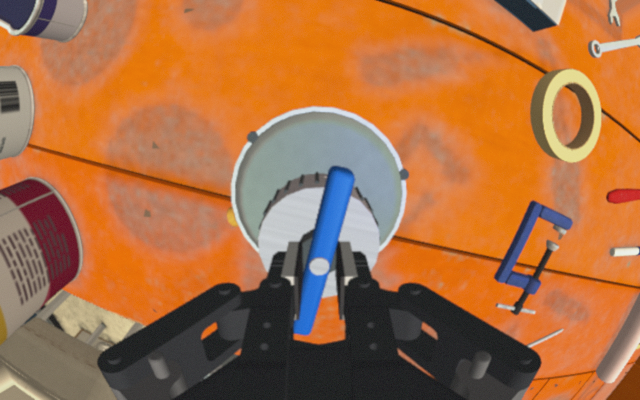

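Call:
step_arm(
  commands=[
    [0,-1,0,0,0,0,0.2],
    [0,-1,0,0,0,0,0.2],
    [0,-1,0,0,0,0,0.2],
    [0,0,0,0,0,0,0.2],
  ],
)

```text
time_s: 4.7
eef_pos: [0.473, -0.0662, 0.1575]
eef_rot: [-0.618, 0.618, -0.344, 0.343]
wrist_force: [0.3, 0.0, -0.4]
opening: 0.204
```

Run:
```python
from h import *
st();wrist()
```

```text
t 4.7 pos [ 0.473  -0.0662  0.1575] q [-0.388  0.045  1.916 -0.     1.181  0.627] F [ 0.31  0.04 -0.36] T [0.014 0.025 0.035] op 0.204 yaw x -58.14 ydown [-0.  0. -1.]
bar ztop [0.1657 0.1648] mid [ 0.4755 -0.0637] ang -158.9 len 0.0951 n 3595 captop z 0.1436 3444
```

Call:
step_arm(
  commands=[
    [0,-1,0,0,0,0,0.2],
    [0,-1,0,0,0,0,0.2],
    [0,0.5,0,0,0,0,0.2],
  ],
)

```text
time_s: 5.05
eef_pos: [0.473, -0.0661, 0.1576]
eef_rot: [-0.643, 0.643, -0.294, 0.294]
wrist_force: [0.3, -0.0, 0.6]
opening: 0.197
```

Run:
```python
from h import *
st();wrist()
```

```text
t 5.05 pos [ 0.473  -0.0661  0.1576] q [-0.388  0.045  1.916 -0.     1.181  0.47 ] F [ 0.26 -0.01  0.57] T [ 0.033 -0.024 -0.031] op 0.197 yaw x -49.19 ydown [-0.  0. -1.]
bar ztop [0.1656 0.1647] mid [ 0.4752 -0.0634] ang -147.2 len 0.0949 n 3621 captop z 0.1436 3432
```

Call:
step_arm(
  commands=[
    [0,-1,0,0,0,0,0.2],
    [0,-1,0,0,0,0,0.2],
    [0,-0.5,0,0,0,0,0.2],
    [0,0.5,0,0,0,0,0.2],
  ],
)

```text
time_s: 5.5
eef_pos: [0.4731, -0.0662, 0.1576]
eef_rot: [0.67, -0.67, 0.226, -0.225]
wrist_force: [1.0, -0.4, -0.3]
opening: 0.2
```

Run:
```python
from h import *
st();wrist()
```

```text
t 5.5 pos [ 0.4731 -0.0662  0.1576] q [-0.388  0.045  1.916 -0.     1.181  0.261] F [ 1.03 -0.43 -0.33] T [-0.015  0.018  0.047] op 0.2 yaw x -37.21 ydown [-0.  0. -1.]
bar ztop [0.1655 0.1646] mid [ 0.4752 -0.0631] ang -136.0 len 0.0949 n 3617 captop z 0.1435 3420
```

Call:
step_arm(
  commands=[
    [0,-1,0,0,0,0,0.2],
    [0,-1,0,0,0,0,0.2],
    [0,-0.5,0,0,0,0,0.2],
    [0,0.5,0,0,0,0,0.2],
  ],
)

```text
time_s: 5.95
eef_pos: [0.4731, -0.0662, 0.1577]
eef_rot: [-0.69, 0.69, -0.154, 0.154]
wrist_force: [0.7, -0.2, 0.2]
opening: 0.196
```

Run:
```python
from h import *
st();wrist()
```

```text
t 5.95 pos [ 0.4731 -0.0662  0.1577] q [-0.388  0.045  1.916 -0.     1.181  0.051] F [ 0.71 -0.21  0.17] T [0.002 0.014 0.037] op 0.196 yaw x -25.13 ydown [-0.  0. -1.]
bar ztop [0.1653 0.1645] mid [ 0.4752 -0.0631] ang -124.0 len 0.0947 n 3631 captop z 0.1434 3423
```

Call:
step_arm(
  commands=[
    [0,-1,0,0,0,0,0.2],
    [0,-1,0,0,0,0,0.2],
    [0,-0.5,0,0,0,0,0.2],
    [0,0.5,0,0,0,0,0.2],
  ],
)

```text
time_s: 6.4
eef_pos: [0.4731, -0.0662, 0.1577]
eef_rot: [-0.703, 0.703, -0.081, 0.08]
wrist_force: [-0.1, -0.6, -0.1]
opening: 0.201
```

Run:
```python
from h import *
st();wrist()
```

```text
t 6.4 pos [ 0.4731 -0.0662  0.1577] q [-0.388  0.045  1.916 -0.     1.181 -0.16 ] F [-0.05 -0.61 -0.1 ] T [ 0.023 -0.045 -0.044] op 0.201 yaw x -13.07 ydown [-0.  0. -1.]
bar ztop [0.1548 0.1538] mid [ 0.4739 -0.0621] ang -110.7 len 0.0947 n 3214 captop z 0.1327 3517
```

Call:
step_arm(
  commands=[
    [0,1,0,0,0,0,0.24],
    [0,0.27,0,0,0,0,0.24],
    [0,0,0,0,0.16,0,0.24],
    [0,0,0,0,0.16,0,0.24],
    [0,0,0,0,0,0,0.2],
  ],
)

```text
time_s: 6.95
eef_pos: [0.4724, -0.0659, 0.1471]
eef_rot: [0.696, -0.696, 0.127, -0.126]
wrist_force: [-0.0, 0.3, 0.2]
opening: 0.2
```

Run:
```python
from h import *
st();wrist()
```

```text
t 6.95 pos [ 0.4724 -0.0659  0.1471] q [-0.388  0.059  1.925  0.     1.16  -0.028] F [-0.02  0.29  0.21] T [-0.011 -0.05   0.049] op 0.2 yaw x -20.65 ydown [-0.002  0.001 -1.   ]
bar ztop [0.1547 0.1538] mid [ 0.4741 -0.0621] ang -110.8 len 0.0952 n 3584 captop z 0.1326 3485
```

Call:
step_arm(
  commands=[
    [0,1,0,0,0,0,0.2],
    [0,1,0,0,0,0,0.2],
    [0,1,0,0,0,0,0.2],
    [0,1,0,0,0.01,0,0.2],
    [0,1,0,0,0.01,0,0.2],
    [0,1,0,0,0.01,0,0.2],
  ],
)

```text
time_s: 7.6
eef_pos: [0.4731, -0.0664, 0.1476]
eef_rot: [-0.622, 0.622, -0.337, 0.337]
wrist_force: [-2.3, 0.3, 3.5]
opening: 0.199
```

Run:
```python
from h import *
st();wrist()
```

```text
t 7.6 pos [ 0.4731 -0.0664  0.1476] q [-3.880e-01  5.900e-02  1.924e+00 -1.000e-03  1.159e+00  6.050e-01] F [-2.32  0.33  3.48] T [-0.072  0.321  0.1  ] op 0.199 yaw x -56.9 ydown [-0. -0. -1.]
bar ztop [0.1545 0.1534] mid [ 0.4762 -0.0633] ang -132.7 len 0.0953 n 3435 captop z 0.1322 3466
```

Call:
step_arm(
  commands=[
    [0,1,0,0,0.01,0,0.2],
    [0,1,0,0,0.01,0,0.2],
    [0,1,0,0,0.01,0,0.2],
    [0,1,0,0,0.01,0,0.2],
    [0,0,0,0,0,0,0.2],
  ],
)

```text
time_s: 8.15
eef_pos: [0.4731, -0.0661, 0.146]
eef_rot: [-0.539, 0.539, -0.458, 0.457]
wrist_force: [-0.8, 0.3, 0.4]
opening: 0.199
```

Run:
```python
from h import *
st();wrist('w4.png')
```

```text
t 8.15 pos [ 0.4731 -0.0661  0.146 ] q [-0.388  0.061  1.925  0.     1.155  1.019] F [-0.84  0.26  0.37] T [-0.     0.015 -0.009] op 0.199 yaw x -80.64 ydown [-0.  0. -1.]
bar ztop [0.1528 0.1518] mid [ 0.4759 -0.0642] ang -160.2 len 0.0953 n 3547 captop z 0.1306 3384
```

View pics/w4.png

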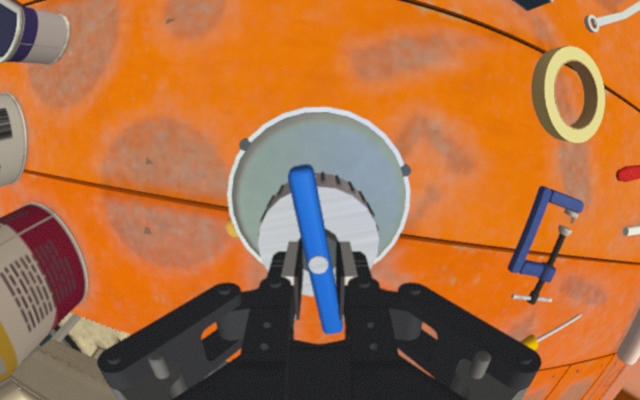

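Call:
step_arm(
  commands=[
    [0,1,0,0,0.01,0,0.2],
    [0,1,0,0,0.01,0,0.2],
    [0,1,0,0,0.01,0,0.2],
    [0,1,0,0,0.02,0,0.2],
    [0,1,0,0,0.02,0,0.2],
    [0,1,0,0,0.02,0,0.2],
    [0,1,0,0,0.02,0,0.2],
    [0,0,0,0,0,0,0.2],
  ],
)

```text
time_s: 9.0
eef_pos: [0.4732, -0.0662, 0.1428]
eef_rot: [-0.34, 0.34, -0.62, 0.62]
wrist_force: [0.4, -0.1, -0.7]
opening: 0.202
```

Run:
```python
from h import *
st();wrist()
```

```text
t 9.0 pos [ 0.4732 -0.0662  0.1428] q [-0.388  0.066  1.928  0.     1.148  1.751] F [ 0.37 -0.13 -0.71] T [ 0.016 -0.004 -0.028] op 0.202 yaw x -122.57 ydown [ 0. -0. -1.]
bar ztop [0.1497 0.1488] mid [ 0.4753 -0.0657] ang 158.2 len 0.0948 n 3524 captop z 0.1276 3510
```

Call:
step_arm(
  commands=[
    [0,1,0,0,0.01,0,0.2],
    [0,1,0,0,0.01,0,0.2],
    [0,1,0,0,0.01,0,0.2],
    [0,1,0,0,0.02,0,0.2],
    [0,1,0,0,0.02,0,0.2],
    [0,1,0,0,0.02,0,0.2],
    [0,0,0,0,0,0,0.2],
  ],
)

```text
time_s: 9.75
eef_pos: [0.4732, -0.0662, 0.1401]
eef_rot: [-0.132, 0.132, -0.695, 0.695]
wrist_force: [-0.4, -0.0, -0.3]
opening: 0.197
```

Run:
```python
from h import *
st();wrist()
```

```text
t 9.75 pos [ 0.4732 -0.0662  0.1401] q [-0.388  0.07   1.93   0.     1.142  2.379] F [-0.41 -0.01 -0.34] T [-0.002 -0.03  -0.002] op 0.197 yaw x -158.54 ydown [ 0. -0. -1.]
bar ztop [0.1471 0.1462] mid [ 0.4744 -0.0664] ang 121.3 len 0.0949 n 3532 captop z 0.125 3830
```

Call:
step_arm(
  commands=[
    [0,0.7,0,0,0.01,0,0.2],
    [0,0.3,0,0,0.01,0,0.2],
    [0,0,0,0,0,0,0.2],
  ],
)

```text
time_s: 10.1
eef_pos: [0.4732, -0.0662, 0.1396]
eef_rot: [-0.096, 0.095, -0.701, 0.701]
wrist_force: [0.2, -0.7, 1.7]
opening: 0.195
```

Run:
```python
from h import *
st();wrist()
```

```text
t 10.1 pos [ 0.4732 -0.0662  0.1396] q [-0.388  0.071  1.93   0.     1.141  2.483] F [ 0.17 -0.65  1.68] T [-0.025 -0.018  0.035] op 0.195 yaw x -164.48 ydown [ 0. -0. -1.]
bar ztop [0.1469 0.1459] mid [ 0.4746 -0.0661] ang 117.8 len 0.0952 n 3512 captop z 0.1248 3850
```

Call:
step_arm(
  commands=[
    [0,0.5,0,0,0.01,0,0.2],
    [0,0.5,0,0,0.01,0,0.2],
    [0,0,0,0,0,0,0.2],
  ],
)

```text
time_s: 10.45
eef_pos: [0.4732, -0.0662, 0.139]
eef_rot: [-0.058, 0.058, -0.705, 0.705]
wrist_force: [0.9, -0.8, 0.5]
opening: 0.199
```

Run:
```python
from h import *
st();wrist()
```

```text
t 10.45 pos [ 0.4732 -0.0662  0.139 ] q [-0.388  0.071  1.93  -0.     1.14   2.589] F [ 0.9  -0.83  0.46] T [ 0.006  0.028 -0.034] op 0.199 yaw x -170.57 ydown [ 0. -0. -1.]
bar ztop [0.1466 0.1457] mid [ 0.4744 -0.066 ] ang 111.6 len 0.0945 n 3513 captop z 0.1245 3908
```

Call:
step_arm(
  commands=[
    [0,0.5,0,0,0.01,0,0.2],
    [0,0.3,0,0,0.01,0,0.2],
    [0,0,0,0,0,0,0.2],
  ],
)

```text
time_s: 10.8
eef_pos: [0.4733, -0.0662, 0.1385]
eef_rot: [-0.029, 0.028, -0.706, 0.707]
wrist_force: [-0.8, 0.7, 1.4]
opening: 0.202
```

Run:
```python
from h import *
st();wrist()
```

```text
t 10.8 pos [ 0.4733 -0.0662  0.1385] q [-0.388  0.072  1.931  0.     1.138  2.673] F [-0.77  0.73  1.42] T [0.045 0.021 0.102] op 0.202 yaw x -175.38 ydown [ 0. -0. -1.]
bar ztop [0.1464 0.1455] mid [ 0.4745 -0.066 ] ang 107.5 len 0.0953 n 3499 captop z 0.1243 3966
```

Call:
step_arm(
  commands=[
    [0,0.5,0,0,0,0,0.2],
    [0,0,0,0,0,0,0.2],
  ],
)

```text
time_s: 11.05
eef_pos: [0.4731, -0.0663, 0.1384]
eef_rot: [-0.01, 0.01, -0.707, 0.707]
wrist_force: [-1.6, -0.8, 2.2]
opening: 0.198
```

Run:
```python
from h import *
st();wrist()
```

```text
t 11.05 pos [ 0.4731 -0.0663  0.1384] q [-0.388  0.072  1.931 -0.     1.139  2.726] F [-1.59 -0.82  2.18] T [-0.003  0.236  0.102] op 0.198 yaw x -178.42 ydown [-0. -0. -1.]
bar ztop [0.1463 0.1454] mid [ 0.4743 -0.0661] ang 105.2 len 0.0949 n 3457 captop z 0.1243 4032
```

Call:
step_arm(
  commands=[
    [0,0.5,0,0,0,0,0.2],
    [0,0,0,0,0,0,0.2],
  ],
)

```text
time_s: 11.3
eef_pos: [0.4732, -0.0663, 0.1385]
eef_rot: [0.009, -0.009, -0.707, 0.707]
wrist_force: [-1.2, -0.5, 2.9]
opening: 0.203
```

Run:
```python
from h import *
st();wrist()
```

```text
t 11.3 pos [ 0.4732 -0.0663  0.1385] q [-0.388  0.072  1.931 -0.     1.138  2.778] F [-1.23 -0.55  2.87] T [-0.056  0.208  0.369] op 0.203 yaw x 178.6 ydown [ 0. -0. -1.]
bar ztop [0.1463 0.1454] mid [ 0.4745 -0.0663] ang 104.1 len 0.0946 n 3359 captop z 0.1243 4070
```

Call:
step_arm(
  commands=[
    [0,0.3,0,0,0,0,0.2],
    [0,0,0,0,0,0,0.2],
  ],
)

```text
time_s: 11.55
eef_pos: [0.4732, -0.0663, 0.1384]
eef_rot: [0.02, -0.02, -0.707, 0.707]
wrist_force: [-1.6, -1.1, 3.3]
opening: 0.201
```

Run:
```python
from h import *
st();wrist()
```

```text
t 11.55 pos [ 0.4732 -0.0663  0.1384] q [-0.388  0.072  1.931 -0.     1.138  2.809] F [-1.57 -1.15  3.28] T [-0.108  0.28   0.609] op 0.201 yaw x 176.83 ydown [ 0. -0. -1.]
bar ztop [0.1463 0.1453] mid [ 0.4746 -0.0665] ang 103.5 len 0.0952 n 3309 captop z 0.1243 4070
```

The bar has met its stop: torque climbs and the angle no longer changes. I'll back off and let go.

Call:
step_arm(
  commands=[
    [0,-0.8,0,0,0,0,0.2],
    [0,-1,0,0,0,0,0.22],
    [0,-0.4,0,0,0,0,0.26],
    [0,0,0,0,-0.2,0,0.3],
    [0,0,0,0,-0.5,0,0.3],
    [0,0,0,0,-1,0,0.3],
    [0,0,0,0,-1,0,0.3],
    [0,0,0,0,-1,0,0.3],
    [0,0,0,0,0,0,0.3],
  ],
)

```text
time_s: 12.5
eef_pos: [0.4756, -0.067, 0.2542]
eef_rot: [-0.063, 0.058, -0.703, 0.706]
wrist_force: [0.0, -0.2, 0.2]
opening: 0.298
```

Run:
```python
from h import *
st();wrist('w5.png')
```

```text
t 12.5 pos [ 0.4756 -0.067   0.2542] q [-0.388 -0.063  1.817  0.     1.379  2.582] F [ 0.02 -0.24  0.17] T [ 0.034 -0.012 -0.013] op 0.298 yaw x -170.15 ydown [ 0.008 -0.003 -1.   ]
bar ztop [0.1466 0.1456] mid [ 0.4744 -0.0656] ang 106.8 len 0.0947 n 1306 captop z 0.1244 2308
```

View pics/w5.png

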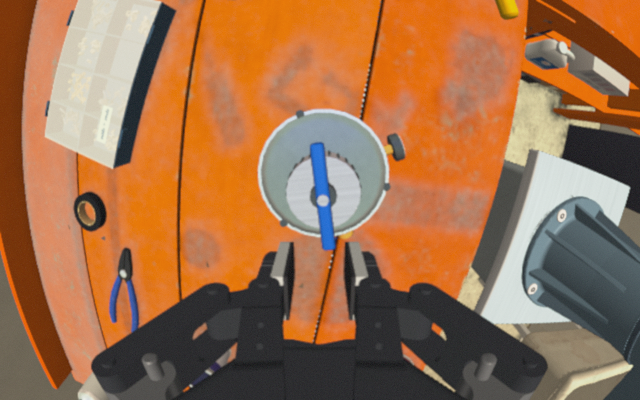

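The bar reads about 3° back from its loaded angle, so I'll press it home again and release slowly.

Call:
step_arm(
  commands=[
    [0,-1,0,0,0,0,0.24],
    [0,0,0,0,1,0,0.24],
    [0,0,0,0,1,0,0.24],
    [0,0,0,0,1,0,0.24],
    [0,0,0,0,0.5,0,0.24],
    [0,0,0,0,0.2,0,0.24],
    [0,0,0,0,0,0,0.2],
  ],
)

```text
time_s: 13.25
eef_pos: [0.4724, -0.0656, 0.1376]
eef_rot: [0.097, -0.098, 0.701, -0.7]
wrist_force: [0.4, 0.1, 1.5]
opening: 0.201
```

Run:
```python
from h import *
st();wrist()
```

```text
t 13.25 pos [ 0.4724 -0.0656  0.1376] q [-3.880e-01  7.300e-02  1.931e+00  1.000e-03  1.139e+00  2.477e+00] F [0.37 0.11 1.55] T [0.011 0.028 0.019] op 0.201 yaw x -164.14 ydown [-0.002  0.001 -1.   ]
bar ztop [0.1463 0.1454] mid [ 0.4748 -0.0661] ang -72.8 len 0.0943 n 3570 captop z 0.1242 4053
```

Call:
step_arm(
  commands=[
    [0,1,0,0,0,0,0.2],
    [0,1,0,0,0,0,0.2],
    [0,0.5,0,0,0,0,0.2],
    [0,0,0,0,0,0,0.2],
  ],
)

```text
time_s: 13.7
eef_pos: [0.4728, -0.0661, 0.1381]
eef_rot: [0.005, -0.006, 0.707, -0.707]
wrist_force: [-0.6, 0.3, 0.0]
opening: 0.2
```

Run:
```python
from h import *
st();wrist()
```

```text
t 13.7 pos [ 0.4728 -0.0661  0.1381] q [-0.388  0.072  1.931 -0.     1.138  2.738] F [-0.56  0.26  0.02] T [-0.064  0.08   0.231] op 0.2 yaw x -179.13 ydown [-0.001  0.    -1.   ]
bar ztop [0.1465 0.1456] mid [ 0.4741 -0.0662] ang 105.0 len 0.0955 n 3470 captop z 0.1244 4070
```

Call:
step_arm(
  commands=[
    [0,0.5,0,0,0,0,0.2],
    [0,0,0,0,0,0,0.2],
  ],
)

```text
time_s: 13.95
eef_pos: [0.4728, -0.0661, 0.1381]
eef_rot: [0.013, -0.012, -0.707, 0.707]
wrist_force: [0.1, -0.9, -0.8]
opening: 0.203
```

Run:
```python
from h import *
st();wrist()
```

```text
t 13.95 pos [ 0.4728 -0.0661  0.1381] q [-0.388  0.072  1.931 -0.     1.138  2.789] F [ 0.05 -0.91 -0.78] T [-0.13   0.16   0.487] op 0.203 yaw x 177.97 ydown [-0.001 -0.    -1.   ]
bar ztop [0.1465 0.1456] mid [ 0.4742 -0.0663] ang 103.8 len 0.0948 n 3381 captop z 0.1245 4084
```

Call:
step_arm(
  commands=[
    [0,-0.3,0,0,0,0,0.2],
    [0,-0.3,0,0,0,0,0.2],
    [0,-0.3,0,0,0,0,0.2],
    [0,-0.3,0,0,0,0,0.2],
    [0,-0.6,0,0,0,0,0.2],
    [0,-0.6,0,0,0,0,0.2],
    [0,0,0,0,0,0,0.24],
  ],
)

```text
time_s: 14.7
eef_pos: [0.4732, -0.0661, 0.1383]
eef_rot: [0.076, -0.076, 0.703, -0.703]
wrist_force: [0.0, 0.2, -0.3]
opening: 0.24
```

Run:
```python
from h import *
st();wrist()
```

```text
t 14.7 pos [ 0.4732 -0.0661  0.1383] q [-0.388  0.072  1.931  0.     1.138  2.537] F [ 0.04  0.24 -0.27] T [-0.08  -0.012  0.052] op 0.24 yaw x -167.62 ydown [ 0.  0. -1.]
bar ztop [0.1464 0.1455] mid [ 0.4745 -0.0659] ang -73.4 len 0.0953 n 3540 captop z 0.1244 3981
```

It comes to rest at the same 106.6°, so that's the stop itself with some spring in it. Retreating.

Call:
step_arm(
  commands=[
    [0,0,0,0,-0.1,0,0.26],
    [0,0,0,0,-0.3,0,0.3],
    [0,0,0,0,-1,0,0.3],
    [0,0,0,0,-1,0,0.3],
    [0,0,0,0,-1,0,0.3],
    [0,0,0,0,-0.6,0,0.3],
    [0,0,0,0,0,0,0.3],
  ],
)

```text
time_s: 15.45
eef_pos: [0.4749, -0.0668, 0.2622]
eef_rot: [-0.078, 0.073, -0.702, 0.704]
wrist_force: [0.9, -0.3, -0.7]
opening: 0.303
```

Call:
step_arm(
  commands=[
    [0,0,0,0,0,-1,0.3],
    [0,0,0,0,0,-1,0.3],
    [0,0,0,0,0,-1,0.3],
    [0,0,0,0,0,-1,0.3],
    [0,0,0,0,0,-1,0.3],
    [0,0,0,0,0,-1,0.3],
    [0,0,0,0,0,-1,0.3],
    [0,0,0,0,0,0,0.3],
  ],
)

```text
time_s: 16.25
eef_pos: [0.427, 0.1416, 0.2574]
eef_rot: [0.076, -0.077, 0.703, -0.703]
wrist_force: [-0.2, -1.0, 0.0]
opening: 0.304
```

Run:
```python
from h import *
st()
c=ctrl.get_calibration('top');im,d=ctrl.camera('top');cv2.imwrite('pics/t9.png',im);P=cloud('top',d,c)
near=(d>0)&(np.hypot(P[...,0]-.471,P[...,1]+.067)<.06);b=im[...,0].astype(int)-im[...,2]
Q=P[near&(b>50)&(P[...,2]>.11)&(P[...,2]<.17)];print(len(Q))
T=P[near&(b<30)&(np.hypot(P[...,0]-.471,P[...,1]+.067)<.03)&(P[...,2]>.1)&(P[...,2]<.17)]
if len(Q):
  m=Q[:,:2].mean(0);V=np.linalg.svd(Q[:,:2]-m)[2][0];print(m,np.median(Q[:,2]),np.degrees(np.arctan2(V[1],V[0])))
if len(T):print('captop',np.median(T[:,2]),len(T))
```

```text
t 16.25 pos [0.427  0.1416 0.2574] q [ 5.500e-02 -1.330e-01  1.874e+00  1.000e-03  1.402e+00  2.978e+00] F [-0.16 -1.03  0.  ] T [-0.006  0.008  0.019] op 0.304 yaw x -167.52 ydown [-0.002  0.001 -1.   ]
191
[ 0.47314801 -0.06723552] 0.14590698602340654 -73.28927824175841
captop 0.12524349241393218 387
```

View pics/t9.png

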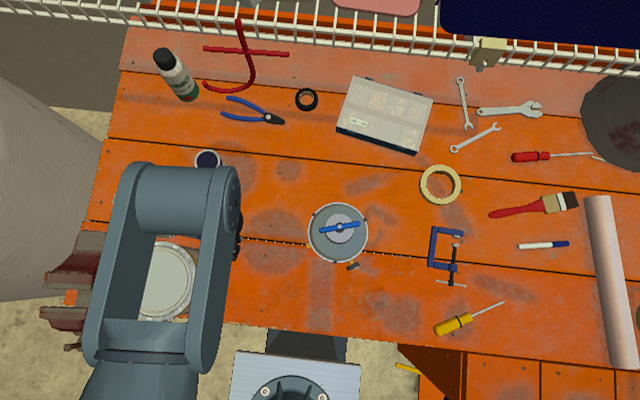

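```bash
python3 -c "
from bench import ctrl
print(ctrl.hand_in())"
```

```text
the job is handed in; nothing more can be done
None
```

The cap is threaded and screwed clockwise to its stop, and I have let go of it. The job was handed in at 16.3 s.

- **Finding the thread:** I straddled the T-bar with the nearly shut fingers, without pinching it, so the cap was free to fall. I turned it back about 79° until the wrist camera showed it drop about 11 mm into the thread.
- **Screwing home:** I followed it down clockwise for about 143° (2.49 rad). At the end the torque rose steadily to 0.6 N m while the bar hardly moved. A second press and slow release brought the bar back to the same resting angle, 106.6°, so I take that as the stop. The bar springs back about 3° from its loaded angle there.
- **Last checks:** After I backed away, the top camera showed the bar still at that angle and the pot area undisturbed. The tape and clamp look unmoved; the arm partly hid the sample tin, though I never went near it.
- **What disagreed:** I measured a total descent of 19 to 19.3 mm against about 20 mm expected. That puts the cap's origin near 90 mm instead of 89 mm, which is within the thread's play and the camera error. I did not press it down to check.
- **Contact on the way in:** While first lowering, the fingertips pressed on the cap's centre boss with about 20 N. I raised them straight away and the cap did not move.

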